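# Set the amber filter on the optical rail

### The arm

A 6-joint arm with a two-finger parallel gripper is mounted at the origin on the work surface. World frame = base frame: x ahead of the robot, y to its left, z up, the work surface at z = 0. Lengths are in m, angles in degrees, forces in N, time in s.
With the tool pointing down it reaches from about 0.4 to 0.925 m from the base axis. Payload 3.4 kg.
Tool frame: the origin (TCP) lies on the front face of the gripper's body, between the roots of the fingers; the fingertips stand 73 mm ahead of it and the grasp point (between the pads) lies 54 mm ahead of it; z points along the fingers, y is the direction in which the jaws open and shut (so a half turn about z gives the same grasp; the last joint's range is limited). The gripper opens to 85 mm and grips with 20 to 120 N. Pads are 22 mm wide; open, the fingers measure 114 mm over their backs; the gripper's body (76 mm by 85 mm) begins 54 mm behind the grasp point. The pads swing forward as they close: fully open they stand 13 mm farther back than shut.
Start: joints at [-67.58, 17.578, 86.31, -0, 76.112, -4.211], TCP at [0.258, -0.514, 0.304] pointing down, gripper open.
Joint ranges: [-179.03, 179.03], [-60, 130.46], [8.19, 133.38], [-81.62, 261.62], [5.75, 156.47], [-153.77, 153.77]. Speed limits (degrees/s): [147.25, 147.25, 180, 180, 180, 180].

### API

Orientations are given as a 3x3 rotation matrix whose columns are the frame's x, y, z axes.
In Python, from workcell import bot, eyes gives the robot as it stands.
- The arm moves only by the shell command python3 -m creep 'ROWS' [OPENING] [FORCE]. ROWS is text: rows parted by semicolons, each of 4 numbers parted by spaces: the shift along the tool's x, y, z in mm, then the turn about the tool's z in degrees. A call has exactly 5 rows; each row shifts and turns the pose as measured when the row begins, along the tool's axes as they then stand; what a row does not reach is not made up. A row lasts 1/8 s, in which the tool goes at most 62.5 mm and 10.7 degrees, less where a joint would pass 70% of its speed; a pose out of reach is approached as far as the arm can. A call is refused whole if a number of a shift passes 62.5 or a number of a turn 10.7, either way. A call with a gripper value outside its range is refused whole. OPENING is the finger opening in mm, from 0 to 85.4, set as the call begins (- or left out, the last holds). The fingers move at their own pace and stop on an object; FORCE is the grip in N (left out, the last holds). Time passes only in rows, so rows that do not move let the fingers close, or fill a call up. It gives the time, the measured TCP pose, the force and the opening at its end, in the units of the state.
- bot.get_state(): the state, without advancing time (a new reading comes with each control period).
- eyes.camera(name): name is "side" or "top"; returns a dict with "pixels" (384x512x3 uint8, blue, green, red), "z_map" (384x512 float32, m along the optical axis (not along the pixel's ray), 0 where there is no reading), "fov_y" (degrees; the focal length in pixels is half the picture's height over the tangent of half this angle, whatever the lens; pixels are square), "cx", "cy" (the principal point, pixels), "dist_coeffs" ([k1, k2, p1, p2, k3] as OpenCV has them; the pictures are not rectified), "R" (3x3) and "t" (3): a world point X has camera coordinates R X + t. Camera axes: x right, y down, z forward; pixel columns grow to the right and rows downward; lengths in m; the calibration is good to about 2 mm. A picture is of the moment at which its call begins.
- bot.finish_job(): hands the job in, once; it reports no verdict.
The state is a dict: "t": time; "joint_pos": joint angles; "qvel": joint speeds; "joint_efforts": joint torques, N m; "eef_pos": TCP position; "ee_rot": TCP orientation; "contact_force": force on the tool from outside, world axes, zero at the start; "torque": the same for the moment, N m; "gripper_width": finger opening in m.
Only numpy, scipy, OpenCV 4.12 (cv2) and the standard library are available. Lean on these libraries where they do the work, as an engineer would, in place of code of your own. Each camera call takes 0.05 s, during which the arm holds its last target. There are 200 camera calls.

### The job

Two filter rails stand on the microscopy bench, one with an orange-gripped amber filter carrier and one with a green one. Slide the amber carrier along its rail until its yellow pointer is in line with the red index tab of that same rail, then let go of it. Leave the green filter carrier where it is.

Things in the scene. Friction and masses are not known exactly. Their poses are not given: they have to be found in the camera images.
- amber_carrier (a joint): Slide of the amber carrier on its rail (380 mm long, top 30 mm above the table), m: 0 mid-rail, growing to the robot's left (+y) towards the blue detector box; ends at -0.15 and 0.15. Starts on the white lamp house's side of the index. About 2 N dry friction; stays where left. Lamp house and detector at the rail's ends are 100 mm tall. Either rail may be the nearer one.
- amber_grip (a point): On the centre line of the amber carrier's upright orange tab, 16 mm below its top, 128 mm above the table. Tab 12 mm thick along the rail, 22 across, 42 tall, on a 50 mm round black frame with amber glass, on a grey 50 mm saddle. Yellow pointer on the saddle's far side, level along the rail with the tab's centre. Axes: y along the rail to the detector, x across, away from the robot.
- amber_mark (a point): Centre of the top of the red index tab (10 mm along the rail, 16 across, 32 tall) on the far side of the amber rail, 38 mm (+x of its axes) from the rail's middle line, 44 mm above the table. Axes as amber_grip. Carrier set when both have the same place along this y; the pointer passes just above without touching. The green rail has its own red tab, of no concern.
- green_grip (a point): The same point on the green carrier's tab: a look-alike of the same sizes with a green tab and green glass, on the other rail, 128 mm above the table. To be left where it is.

How it is judged (in metres and radians):
At the end, for the whole second after the job is handed in: The amber carrier's pointer is within 12 mm, along the rail, of the centre of the red index tab of its own rail, the carrier is at rest, and the green carrier is within 12 mm of where it started (y of amber_grip in the frame of amber_mark between -0.012 and 0.012 m and velocity of joint amber_carrier between -0.01 and 0.01 m/s and distance of green_grip from where it was at the start of the episode below 0.012 m); the robot touches nothing.
It fails at once if the green filter carrier is moved by more than 12 mm (distance of green_grip from where it was at the start of the episode above 0.012 m).
It also fails if it takes over 29 s, if anything falls off the work surface, if the arm or the gripper's body presses on something with over 40 N, if the wrist force passes 120 N, or if a joint passes its speed limit or range.

## Working session

There is one attempt and no reset: what is moved stays moved. The work goes in short steps, Python scripts to look and compute and a shell command to move; the robot and the scene stay as the last step left them, time stands still between calls to the robot, and variables do not carry over. Pictures are saved under pics/ and viewed, about 8 in all and at most 12, crops included, and the job is handed in when it is done.

```bash
mkdir -p pics; cat > h.py <<'E'
import numpy as np, cv2
from workcell import bot, eyes
def K(c):
    h=c["pixels"].shape[0]; f=h/2/np.tan(np.radians(c["fov_y"])/2)
    return np.array([[f,0,c["cx"]],[0,f,c["cy"]],[0,0,1.]])
def cloud(c):
    h,w=c["z_map"].shape; u,v=np.meshgrid(np.arange(w),np.arange(h))
    p=cv2.undistortPoints(np.stack([u,v],-1).reshape(-1,1,2).astype(np.float64),K(c),np.array(c["dist_coeffs"],float)).reshape(h,w,2)
    z=c["z_map"][...,None]; P=np.concatenate([p*z,z],-1)
    X=(P-np.array(c["t"]))@np.array(c["R"]); X[c["z_map"]==0]=np.nan
    return X
E
python3 - <<'E'
from h import *
s=bot.get_state(); print(s["t"],s["eef_pos"],s["ee_rot"])
for n in("top","side"):
    c=eyes.camera(n); cv2.imwrite(f"pics/{n}0.png",c["pixels"]); X=cloud(c)
    print(n,-np.array(c["R"]).T@c["t"])
    np.save(n+"0.npy",X)
    hsv=cv2.cvtColor(c["pixels"],cv2.COLOR_BGR2HSV)
    for nm,lo,hi in(("orange",8,18),("yellow",23,33),("red",0,5),("green",45,85)):
        m=cv2.inRange(hsv,(lo,130,70),(hi,255,255))
        k,l,st,ce=cv2.connectedComponentsWithStats(m)
        for i in range(1,k):
            if st[i,4]>=8:
                p=X[l==i]; print(nm,st[i],ce[i].round(1),np.nanmedian(p,0).round(3),np.nanmax(p[:,2]).round(3))
E
```

```text
0.0 [ 0.25751433 -0.51348092  0.30299837] [[ 8.93902260e-01  4.48261263e-01 -7.68265273e-04]
 [ 4.48261891e-01 -8.93900254e-01  1.90095786e-03]
 [ 1.65373247e-04 -2.04365457e-03 -9.99997898e-01]]
top [0.42881899 0.02794702 0.75472315]
orange [292 258  13  16 152] [298.6 265. ] [ 0.475 -0.032  0.144] 0.148
orange [  0 270  14  19 122] [  8.3 279.1] [0.466 0.446 0.053] 0.058
orange [293 273   3   7  15] [294.3 275.9] [ 0.461 -0.03   0.083] 0.109
yellow [314 161   2   8  14] [314.4 164.5] [ 0.659 -0.076  0.052] 0.054
yellow [291 243   3  11  22] [292. 248.] [ 0.511 -0.031  0.051] 0.054
red [227 250   6   9  44] [229.2 253.8] [0.502 0.078 0.044] 0.047
green [319 164   8  13  87] [322.5 170.3] [ 0.62  -0.075  0.144] 0.147
side [ 0.44502452 -0.45898731  0.51084168]
orange [ 206   16   72   47 1372] [238.8  39.6] [0.7   0.733 0.044] 0.085
orange [186 207  21  33 517] [196.3 222.8] [ 0.475 -0.039  0.129] 0.145
orange [185 240  31  23 547] [199.9 250.8] [ 0.475 -0.038  0.08 ] 0.1
yellow [ 0  1  4  7 16] [1.2 4.2] [0.119 0.865 0.158] 0.168
red [228   0  12   9  49] [233.3   4.1] [0.72  0.868 0.094] 0.098
red [212   4  43  26 210] [234.8  16.9] [0.703 0.765 0.094] 0.099
red [241   7   6   6  27] [243.7   9.3] [0.736 0.82  0.095] 0.1
red [248  11   6   6  29] [250.9  13.3] [0.748 0.783 0.095] 0.099
red [256  15   7   6  31] [259.1  17.3] [0.76  0.743 0.096] 0.099
red [265  19   6   6  31] [267.3  21.5] [0.772 0.706 0.095] 0.098
red [204 209  10   5  31] [208.5 210.7] [0.504 0.077 0.043] 0.046
red [344 270  11   6  52] [349.3 272.5] [ 0.659 -0.093  0.044] 0.046
```

View pics/top0.png

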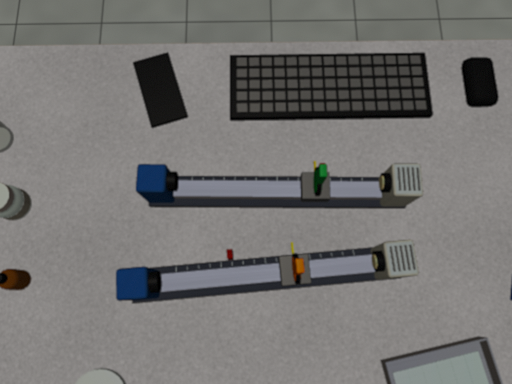

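View pics/side0.png

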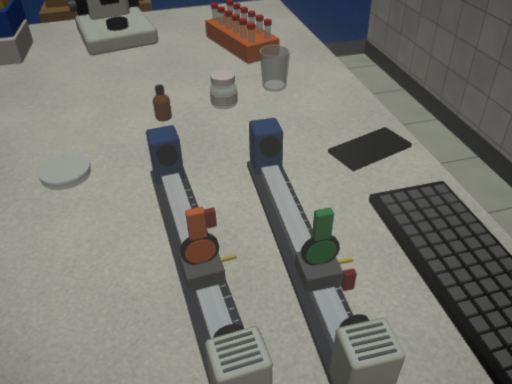

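The top view shows the amber carrier (tab at pixel 298,265) on the nearer rail. Its red tab is at 229,254, to the left. Amber is right of the index, on the lamp side, as the task says. The side view agrees. Heights of 0.144 for the tab top and 0.044 for the mark match the given sizes. Next I'll get the rail direction and the required shifts.

```bash
cat > m.py <<'E'
from h import *
def rail(X):
    m=(abs(X[...,2]-.030)<.004)&(abs(X[...,0]-.475)<.045)&(X[...,1]>-.2)&(X[...,1]<.2)
    p=X[m][:,:2]; vx,vy,x0,y0=cv2.fitLine(p.astype(np.float32),cv2.DIST_HUBER,0,.01,.01).ravel()
    d=np.array([vx,vy])*np.sign(vy); return d,np.array([x0,y0]),len(p)
if __name__=="__main__":
    for n in("top","side"):
        d,o,k=rail(np.load(n+"0.npy")); print(n,d,o,k,"yaw",np.degrees(np.arctan2(-d[0],d[1])))
        nx=np.array([d[1],-d[0]])
        for q in((.475,-.032),(.511,-.031),(.475,-.039),(.502,.078),(.504,.077)): print(q,"along",(np.array(q)-o)@d,"across",(np.array(q)-o)@nx)
    s=bot.get_state(); R=np.array(s["ee_rot"]); g=np.array([.475,-.036,.182])
    print("tool shift mm",R.T@(g-s["eef_pos"])*1000)
E
python3 m.py
```

```text
top [-0.07175028  0.99742264] [0.46911156 0.01969887] 3208 yaw 4.114524
(0.475, -0.032) along -0.05198812157738157 across 0.002163852914474753
(0.511, -0.031) along -0.053573709138512095 across 0.038142818077705684
(0.475, -0.039) along -0.05897008002626845 across 0.001661600931785849
(0.502, 0.078) along 0.05579111068618349 across 0.03698679523100692
(0.504, 0.077) along 0.05465018748414568 across 0.03890989021887618
side [-0.06539974  0.9978591 ] [0.46668845 0.06078976] 2175 yaw 3.7498057
(0.475, -0.032) along -0.0931346851794702 across 0.002225325058537205
(0.511, -0.031) along -0.09449121682929815 across 0.03821365313543629
(0.475, -0.039) along -0.10011969902205291 across 0.0017675268532211378
(0.502, 0.078) along 0.014864024983467448 across 0.03636149310632299
(0.504, 0.077) along 0.013735366375865327 across 0.038291811603444324
tool shift mm [ 408.45306519 -329.21171471  121.71584752]
```

```bash
python3 -m creep '41 -33 0 0;41 -33 0 0;41 -33 0 0;41 -33 0 0;41 -33 0 0' 50 40; python3 -m creep '41 -33 0 0;41 -33 0 0;41 -33 0 0;0 0 0 10;0 0 0 10'
cat > g.py <<'E'
from h import *
import sys
s=bot.get_state(); R=np.array(s["ee_rot"]); g=np.array(eval(sys.argv[1]))
print("t",s["t"],"shift mm",R.T@(g-s["eef_pos"])*1000,"yaw",np.degrees(np.arctan2(R[1,0],R[0,0])),"w",s["gripper_width"],s["contact_force"])
E
python3 g.py '[.4735,-.0355,.182]'
```

```text
t: 0.72
eef_pos: [0.3684, -0.2713, 0.3008]
ee_rot: [[0.897, 0.441, -0.002], [0.441, -0.897, 0.003], [-0.0, -0.004, -1.0]]
contact_force: [1.3, -0.3, 0.3]
gripper_width: 0.0502
t: 1.35
eef_pos: [0.4369, -0.1183, 0.3]
ee_rot: [[0.995, 0.105, -0.003], [0.105, -0.995, 0.005], [-0.003, -0.006, -1.0]]
contact_force: [-0.1, 0.2, -0.1]
gripper_width: 0.0502
t 1.35 shift mm [ 45.43010868 -77.87454971 118.28915487] yaw 6.001526256789881 w 0.05018380533488126 [-0.11452034  0.1516813  -0.13063061]
```

```bash
python3 -m creep '15 -27 0 2;15 -27 0 0;15 -25 0 0;0 0 25 0;0 0 25 0'; python3 g.py '[.4735,-.0355,.182]'
python3 - <<'E'
from h import *
for n in("side","top"):
    c=eyes.camera(n); X=cloud(c); im=c["pixels"]; cv2.imwrite(f"pics/{n}1.png",cv2.resize(im[100:340,120:420],None,fx=2,fy=2))
    hsv=cv2.cvtColor(im,cv2.COLOR_BGR2HSV); m=(cv2.inRange(hsv,(6,130,70),(18,255,255))>0)&(X[...,2]>.11)&(abs(X[...,0]-.475)<.05)
    p=X[m]; print(n,m.sum(),np.median(p,0) if len(p) else "",np.percentile(p,[5,95],axis=0) if len(p) else "")
E
```

```text
t: 1.98
eef_pos: [0.4769, -0.0324, 0.2495]
ee_rot: [[0.998, 0.068, -0.001], [0.068, -0.998, 0.005], [-0.001, -0.005, -1.0]]
contact_force: [0.2, 0.8, 0.8]
gripper_width: 0.0501
t 1.975 shift mm [-3.58435463  3.22941129 67.51859137] yaw 3.898586349117692 w 0.05005045153802097 [0.1711535  0.84702689 0.77865983]
side 462 [ 0.4755022  -0.03847638  0.13241351] [[ 0.4661435  -0.04003896  0.11251553]
 [ 0.48466643 -0.0312993   0.14391045]]
top 0
```

View pics/side1.png

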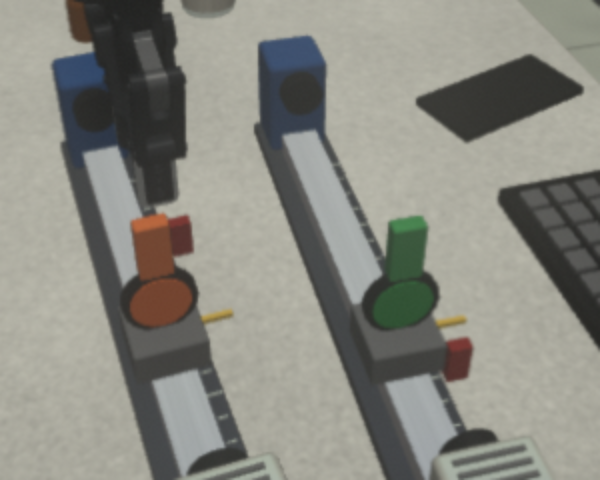

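The side view shows the fingers directly above and behind the orange tab (tab at about 152,245 in the crop, fingertip at 160,190). That fits a tab centre near (0.475, -0.033), so I'll descend.

```bash
python3 -m creep '-1 0 20 0;0 0 20 0;0 0 18 0;0 0 8 0;0 0 0 0'; python3 g.py '[.4755,-.033,.182]'
```

```text
t: 2.7
eef_pos: [0.4754, -0.033, 0.1832]
ee_rot: [[0.998, 0.066, -0.004], [0.066, -0.998, 0.005], [-0.003, -0.006, -1.0]]
contact_force: [-0.4, 0.0, 0.4]
gripper_width: 0.0499
t 2.7 shift mm [0.08605941 0.05406755 1.24285621] yaw 3.807198401487173 w 0.04991292777079205 [-0.41085295  0.00424066  0.3935861 ]
```

```bash
python3 -m creep '0 0 0 0;0 0 0 0;0 0 0 0;0 0 0 0;0 0 0 0' 0 40; python3 g.py '[.4755,-.033,.182]'
```

```text
t: 3.32
eef_pos: [0.4764, -0.0332, 0.1848]
ee_rot: [[0.998, 0.067, -0.001], [0.067, -0.998, 0.004], [-0.0, -0.004, -1.0]]
contact_force: [0.0, 0.6, -1.4]
gripper_width: 0.0117
t 3.325 shift mm [-0.84610783 -0.27320136  2.84265506] yaw 3.8654762285310196 w 0.01167758099988456 [ 0.03750407  0.61800277 -1.42826735]
```

Opening is 11.7 mm, so the 12 mm tab is gripped. Dragging most of the 109 mm, gently.

```bash
python3 -m creep '0 -15 0 0;0 -20 0 0;0 -20 0 0;0 -20 0 0;0 -15 0 0'; python3 - <<'E'
from h import *
s=bot.get_state(); print(s["eef_pos"],s["contact_force"],s["gripper_width"])
d=np.array([-.0685,.9977])
c=eyes.camera("side"); X=cloud(c); im=c["pixels"]; cv2.imwrite("pics/side2.png",cv2.resize(im[120:320,130:330],None,fx=3,fy=3))
for n in("top","side"):
    if n=="top": c=eyes.camera(n); X=cloud(c); im=c["pixels"]; cv2.imwrite("pics/top2.png",cv2.resize(im[180:320,170:350],None,fx=4,fy=4))
    hsv=cv2.cvtColor(im,cv2.COLOR_BGR2HSV)
    for nm,lo,hi in(("yel",20,33),("red",0,5),("red2",172,180),("or",6,18)):
        m=(cv2.inRange(hsv,(lo,110,60),(hi,255,255))>0)&(abs(X[...,0]-.485)<.06)&(abs(X[...,1])<.15)
        p=X[m]
        if len(p): print(n,nm,len(p),np.median(p,0).round(4),"along",np.percentile(p[:,:2]@d,[5,50,95]).round(4))
E
```

```text
t: 3.95
eef_pos: [0.4697, 0.0589, 0.1848]
ee_rot: [[0.998, 0.067, -0.001], [0.067, -0.998, 0.001], [-0.001, -0.001, -1.0]]
contact_force: [2.2, -2.3, -2.4]
gripper_width: 0.0116
[0.4696739  0.05890774 0.18483911] [ 2.19696367 -2.31142885 -2.35834856] 0.01155022785817522
top yel 8491 [0.4562 0.0609 0.5211] along [-0.0266  0.029   0.0804]
side yel 8491 [0.4562 0.0609 0.5211] along [-0.0266  0.029   0.0804]
```

View pics/side2.png

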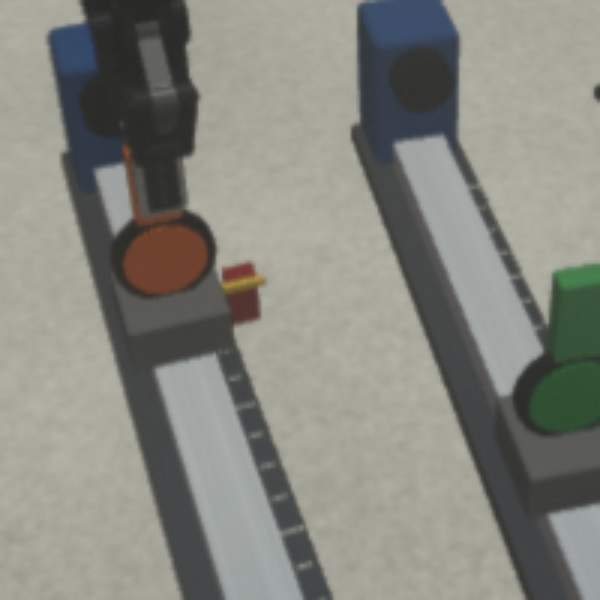

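View pics/top2.png

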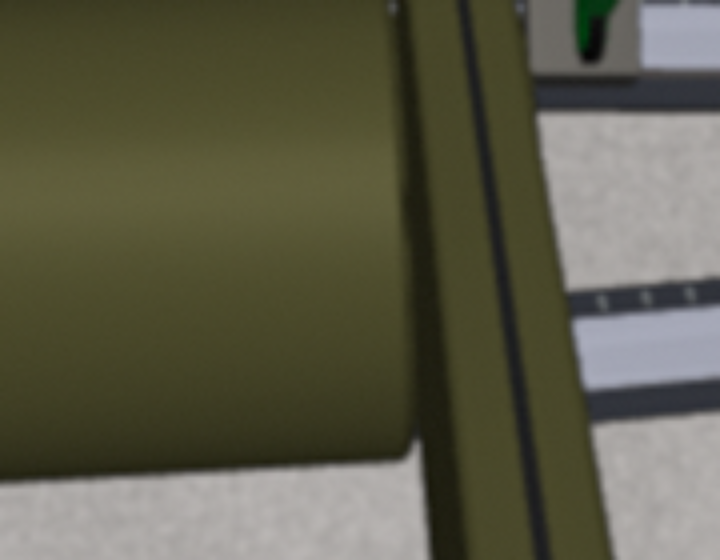

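The side view shows the pointer (about 245,283 in the crop) on the near part of the red tab, still short of its centre. The arm blocks the top view. TCP arithmetic gives about 16 mm remaining, measured both absolutely and from the initial pointer.

```bash
python3 -m creep '0 -9 0 0;0 -8 0 0;0 0 0 0;0 0 0 0;0 0 0 0'; python3 - <<'E'
from h import *
s=bot.get_state(); d=np.array([-.0685,.9977]); print(s["t"],s["eef_pos"],s["contact_force"],"tcp along",s["eef_pos"][:2]@d)
E
```

```text
t: 4.68
eef_pos: [0.4683, 0.0775, 0.1848]
ee_rot: [[0.998, 0.067, -0.002], [0.067, -0.998, 0.003], [-0.001, -0.003, -1.0]]
contact_force: [-0.0, 1.2, -1.6]
gripper_width: 0.0114
4.675 [0.46833075 0.07753626 0.18482528] [-0.01478455  1.18418425 -1.62735804] tcp along 0.04527726927148512
```

About 2.5 mm too far. I'll correct that, release, and rise.

```bash
python3 -m creep '0 2 0 0;0 0 0 0;0 0 0 0;0 0 0 0;0 0 0 0' && python3 -m creep '0 0 0 0;0 0 0 0;0 0 0 0;0 0 0 0;0 0 0 0' 50 && python3 -m creep '0 0 -25 0;0 0 -30 0;0 0 -30 0;0 0 -30 0;0 0 0 0'
```

```text
t: 5.3
eef_pos: [0.4685, 0.0755, 0.1848]
ee_rot: [[0.998, 0.066, -0.002], [0.066, -0.998, 0.004], [-0.001, -0.004, -1.0]]
contact_force: [0.8, 1.4, -2.0]
gripper_width: 0.0115
t: 5.92
eef_pos: [0.469, 0.075, 0.1856]
ee_rot: [[0.998, 0.065, -0.0], [0.065, -0.998, 0.003], [0.0, -0.003, -1.0]]
contact_force: [-0.3, 0.3, -0.1]
gripper_width: 0.0501
t: 6.55
eef_pos: [0.4686, 0.0745, 0.3034]
ee_rot: [[0.998, 0.065, -0.002], [0.065, -0.998, 0.003], [-0.002, -0.003, -1.0]]
contact_force: [1.0, -0.4, 0.2]
gripper_width: 0.0497
```

Moving the arm toward +y to clear the top view.

```bash
python3 -m creep '0 -55 0 0;0 -55 0 0;0 -55 0 0;0 -55 0 0;0 -55 0 0';python3 -m creep '0 -40 0 0;0 0 0 0;0 0 0 0;0 0 0 0;0 0 0 0'; python3 - <<'E'
from h import *
d=np.array([-.0685,.9977])
for n in("top","side"):
    c=eyes.camera(n); X=cloud(c); im=c["pixels"]
    if n=="top": cv2.imwrite("pics/top3.png",cv2.resize(im[180:320,170:350],None,fx=4,fy=4,interpolation=cv2.INTER_CUBIC))
    hsv=cv2.cvtColor(im,cv2.COLOR_BGR2HSV)
    for nm,lo,hi in(("yel",20,33),("red",0,5),("or",8,18),("green",45,85)):
        m=(cv2.inRange(hsv,(lo,120,60),(hi,255,255))>0)&(X[...,2]<.155)&(X[...,2]>.035)&(X[...,0]>.43)&(X[...,0]<.68)&(abs(X[...,1])<.15)
        if nm in("yel","red"): m&=X[...,0]<.55
        p=X[m]
        if len(p): print(n,nm,len(p),np.median(p,0).round(4),"along",np.percentile(p[:,:2]@d,[5,50,95]).round(4))
E
```

```text
t: 7.18
eef_pos: [0.4508, 0.3514, 0.2991]
ee_rot: [[0.998, 0.055, -0.007], [0.055, -0.999, -0.002], [-0.007, 0.001, -1.0]]
contact_force: [0.8, 0.4, -0.2]
gripper_width: 0.0501
t: 7.8
eef_pos: [0.4461, 0.3931, 0.2935]
ee_rot: [[0.998, 0.058, -0.013], [0.058, -0.998, -0.007], [-0.014, 0.006, -1.0]]
contact_force: [-0.2, 0.3, 1.2]
gripper_width: 0.0499
top yel 34 [0.5023 0.0773 0.0512] along [0.0409 0.0429 0.0456]
top red 3 [0.5072 0.0743 0.0451] along [0.0393 0.0393 0.0395]
top or 173 [0.4664 0.0738 0.1436] along [0.0366 0.0416 0.0493]
top green 93 [ 0.6194 -0.0747  0.1441] along [-0.122  -0.117  -0.1126]
side yel 30 [0.5037 0.0775 0.0502] along [0.0412 0.0428 0.046 ]
side red 27 [0.5046 0.0765 0.0434] along [0.0381 0.0415 0.0444]
side or 924 [0.4673 0.0707 0.0951] along [0.0367 0.0385 0.0423]
```

View pics/top3.png

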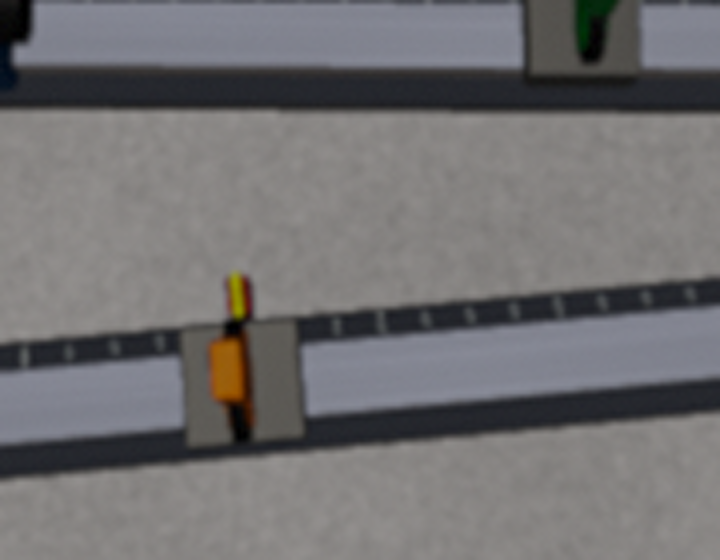

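The yellow pointer (237,293) lies on top of the red tab (238,293). Its measured position along the rail is 0.043, against 0.0425 for the mark, and green hasn't moved (0.619, -0.075). The arm is clear and at rest, so I'm handing in.

```bash
python3 -c "
from workcell import bot; print(bot.finish_job())"
```

```text
the job is handed in; nothing more can be done
None
```

I gripped the amber carrier's orange tab, slid it about 109 mm along its rail to the red index tab, let go, and moved the arm clear. The job was handed in at about 8 s of the 29 s allowed; it reports no verdict.

- **Alignment:** In the last top picture the yellow pointer lies on top of the red tab. It measures 43 mm along the rail, against about 42.5 mm for the tab as measured before the move. That is within about 1 mm, or about 3 mm with the 2 mm camera calibration. The limit is 12 mm.
- **Green carrier:** It measures (0.619, -0.075) m, against (0.620, -0.075) m at the start.
- **Checks that were weak or disagreed:**
  - The mid-slide camera measurement failed. The arm blocked the top view and my script skipped the side picture, so I relied on the arm's own position there.
  - The slide went about 2.5 mm too far, and I moved it back before letting go.
  - In the final pictures the pointer hid part of the red tab. Readings of what still showed gave 39–41.5 mm along the rail, which I trust less than the earlier value and which is still well inside the limit.
- **Forces:** Every wrist force I read was under 5 N.

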